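Set up the smith's doming place on the slatted board

TASK

Set up the smith's slatted board for doming: stand the wooden block flat on it halfway between the pointed stake and the wooden spool, its long sides parallel to the board's long edges, with the steel doming block centred on top of it and the smaller copper cup, mouth up, centred on the doming block; stand the larger copper cup, mouth up, in the middle of the spool's top. Lay the hammer flat on the board behind the wooden block (on the side away from the robot), centred behind it, parallel to the block's long sides and 120 mm from it centre to centre, with its head towards the stake's end. Set everything down without dropping it, let go of it all, and leave the mallet and the tin where they are.

Things in the scene. Friction and masses are not known exactly. Their poses are not given: they have to be found in the camera images.
- board: fixed low board of pale wooden slats, 220 (its x) x 370 (its y, long edges) x 14 mm high. Origin at the centre of its underside on the table; its x axis points away from the robot, to within 0.12 rad, its z axis up. Its top is flat and 14 mm above the table; the stake and the spool are fixed on it, both on the line x = -50 mm of the board's frame.
- stake: fixed dark steel pointed stake (a slim cone on a round foot), 84 mm tall, foot 52 mm across, point up. Origin at the centre of its underside, on the board's top; z up. It stands towards one end of the board (either one), 270 mm from the spool.
- spool: fixed small wooden spool with a dark round disc on top: 100 mm across the flanges, the disc 86 mm across, 48 mm high in all, flat on top. Origin at the centre of its underside, on the board's top; z up; so its top is 48 mm above this origin. It stands towards the other end of the board.
- block_c (a point): loose plain wooden block, 56 (its x) x 90 (its y) x 26 mm high, about 100 g, lying flat on the table at the start. This point is its centre, half-way up; z up.
- die_c (a point): loose steel doming block, 44 x 44 x 40 mm high, about 550 g, with a round hollow 25 mm across and 12 mm deep in its top. This point is its centre, half-way up (20 mm above its underside); x and y square to its sides, z up.
- cup_small_c (a point): loose smaller copper cup, open at the top, round: 48 mm across the rim, 46 mm just above the rounded foot, 36 mm flat foot, 30 mm high, wall 3 mm, about 60 g; its foot is wider than the doming block's hollow. Mouth up at the start. This point is on its axis, half-way up (15 mm above its underside); z points to its mouth.
- cup_large_c (a point): loose larger copper cup of the same shape: 66 mm across the rim, 64 mm just above the foot, 54 mm flat foot, 40 mm high, wall 3 mm, about 100 g. Mouth up at the start. This point is on its axis, half-way up (20 mm above its underside); z points to its mouth.
- hammer_c (a point): loose small hammer lying flat: wooden handle 18 mm wide and 20 mm high, steel head 60 mm long across the handle, 18 mm wide and 22 mm high; 200 mm long in all, about 200 g. This point is at the middle of its length on the handle's centre line, 11 mm above its underside; x runs along the handle to the head, whose centre is 87 mm from this point; y runs along the head; z up. It balances about 45 mm from this point towards the head: grip the handle there.
- mallet_c (a point): bystander, to be left alone: loose wooden mallet lying flat, head 50 x 80 x 40 mm of dark wood, handle 16 mm thick, 200 mm long in all. This point is at the middle of its length, 20 mm above the table; x runs along the handle to the head, whose centre is 75 mm from this point.
- tin_c (a point): bystander, to be left alone: loose closed round aluminium tin, 50 mm across, 30 mm high. This point is its centre, half-way up.
Things that resemble listed ones, but are neither listed nor needed, are in the scene too. What is shaped like the part that bears hammer_c but purple is not meant.

How it is judged:
At the end, for the whole second after the job is handed in: Block within 12 mm of halfway, doming block and small cup within 10 mm of centre on top, large cup within 12 mm of the spool's axis; hammer 100-140 mm behind the block, within 30 mm of centred, head to the stake; angles within 0.2 rad; all upright (0.12 rad), released, at rest (0.02 m/s) (horizontal distance between block_c and stake below 0.147 m and horizontal distance between block_c and spool below 0.147 m and x of block_c in the frame of board between -0.062 and -0.038 m and z of block_c in the frame of board between 0.023 and 0.031 m and angle between the y axis of block_c and the y axis of board, either way round below 0.2 rad and horizontal distance between die_c and block_c below 0.01 m and z of die_c in the frame of block_c between 0.029 and 0.037 m and horizontal distance between cup_small_c and die_c below 0.01 m and z of cup_small_c in the frame of die_c between 0.031 and 0.039 m and horizontal distance between cup_large_c and spool below 0.012 m and z of cup_large_c in the frame of spool between 0.064 and 0.072 m and (x of hammer_c in the frame of block_c between 0.1 and 0.14 m or x of hammer_c in the frame of block_c between -0.14 and -0.1 m) and x of hammer_c in the frame of board above 0.02 m and y of hammer_c in the frame of block_c between -0.03 and 0.03 m and z of hammer_c in the frame of board between 0.021 and 0.029 m and angle between the x axis of hammer_c and the y axis of block_c, either way round below 0.2 rad and x of stake in the frame of hammer_c above 0 m and angle between each of block_c, die_c, cup_small_c, cup_large_c, hammer_c's own z axis and vertical below 0.12 rad and linear speed of each of block, die, cup_small, cup_large, hammer below 0.02 m/s); the robot touches nothing.
It fails at once if the mallet or the tin was moved by more than 30 mm (distance of any of mallet_c, tin_c from where it was at the start of the episode above 0.03 m).
It fails at once if one of the five things was dropped (fell freely at more than 0.6 m/s) ((contact force between block and anything else below 0.02 N and linear speed of block above 0.6 m/s) or (contact force between die and anything else below 0.02 N and linear speed of die above 0.6 m/s) or (contact force between cup_small and anything else below 0.02 N and linear speed of cup_small above 0.6 m/s) or (contact force between cup_large and anything else below 0.02 N and linear speed of cup_large above 0.6 m/s) or (contact force between hammer and anything else below 0.02 N and linear speed of hammer above 0.6 m/s)).
It also fails if it takes over 136 s, if anything falls off the work surface, if the arm or the gripper's body presses on something with over 40 N, if the wrist force passes 120 N, or if a joint passes its speed limit or range.

ROBOT

A 6-joint arm with a two-finger parallel gripper is mounted at the origin on the work surface. World frame = base frame: x ahead of the robot, y to its left, z up, the work surface at z = 0. Lengths are in m, angles in rad, forces in N, time in s.
With the tool pointing down it reaches from about 0.425 to 0.95 m from the base axis. Payload 3.5 kg.
Tool frame: the origin (TCP) lies on the centre line of the jaws, within the pads' length; the fingertips stand 14 mm ahead of it and the grasp point (between the pads) lies 5 mm behind it (ctrl.finger_overhang is the distance from the TCP to the fingertips, in m); z points along the fingers, y is the line along which they close (so a half turn about z gives the same grasp; the last joint's range is limited). The gripper opens to 85 mm and grips with 20 to 120 N. Pads are 22 mm wide; open, the fingers measure 114 mm over their backs; the gripper's body (76 mm by 85 mm) begins 54 mm behind the grasp point. The pads swing forward as they close: fully open they stand 13 mm farther back than shut.
Start: joints at [-1.383, 0.286, 1.577, -0, 1.279, -0.15], TCP at [0.224, -0.637, 0.245] pointing down, gripper open.
Joint ranges: [-2.77, 2.77], [-0.9, 2.22], [0.21, 2.48], [-1.53, 4.67], [0.24, 2.81], [-2.84, 2.84]. Speed limits (rad/s): [2.79, 2.79, 3.14, 3.14, 3.14, 3.14].

INTERFACE

Orientations are given as a unit quaternion [x, y, z, w].
In Python, from plant import ctrl gives the robot as it stands.
- The arm moves only by the tool send_rows, never from a script. Its argument "moves" is text: rows parted by semicolons, each of 7 numbers parted by spaces: the turn, a rotation vector about the tool's x, y, z in units of 360 degrees (1.0 is 360 degrees), then the shift along the tool's x, y, z in units of 20 cm (1.0 is 20 cm), then the gripper's target within -1 to 1 (fully open at 1, half-way at 0, shut at -1). A call has 1 to 12 rows; each row is the pose to reach, as a shift and turn from the pose commanded when the call began, along the tool's axes at that moment, turning the shorter way round; what a row does not reach only later rows make up. A row lasts 1/8 s, in which the tool goes at most 62.5 mm and 10.7 degrees, less where a joint would pass 70% of its speed; a pose out of reach is approached as far as the arm can. A call with a number of a shift or a turn outside -1 to 1 is refused whole. A call with a gripper value outside its range is refused whole. The fingers move at their own pace and stop on an object; "newtons" is the grip in N (left out, the last holds). Time passes only in rows, so rows that repeat a pose let the fingers close. It gives the time, the measured TCP pose, the force, the opening and the grip force at its end, in the units of the state.
- ctrl.get_state(): the state, without advancing time (a new reading comes with each control period).
- ctrl.read_camera(name): name is "scene" or "top" or "wrist"; returns a dict with "image" (420x560x3 uint8, red, green, blue), "fovy" (degrees; the focal length in pixels is half the picture's height over the tangent of half this angle, whatever the lens; pixels are square), "cx", "cy" (the principal point, pixels), "extrinsics" (4x4, takes a point from camera to world coordinates). Camera axes: x right, y up, looking along -z (the intrinsics and any distortion apply to the point x, -y, -z); pixel columns grow to the right and rows downward; lengths in m; the calibration is good to about 2 mm. The wrist camera is an equidistant fisheye: a pixel r from the principal point sees the ray r / f radians off the axis. A picture is of the moment at which its call begins. There is no depth.
- ctrl.sign_off(): hands the job in; it is judged then, once.
The state is a dict: "time": time; "qpos": joint angles; "dq": joint speeds; "joint_efforts": joint torques, N m; "eef_pos": TCP position; "tcp_rot": TCP orientation; "contact_force": force on the tool from outside, world axes, zero at the start; "wrist_torque": the same for the moment, N m; "opening": opening from 0.0 (shut) to 1.0 (fully open); "finger_force": force on a finger pad.
Only numpy, scipy, OpenCV 4.12 (cv2) and the standard library are available. Lean on these libraries where they do the work, as an engineer would, in place of code of your own. Each camera call takes 0.05 s, during which the arm holds its last target. There are 200 camera calls.

## Working session

There is one attempt and no reset: what is moved stays moved. The work goes in short steps, Python scripts to look and compute and a tool call to move; the robot and the scene stay as the last step left them, time stands still between calls to the robot, and variables do not carry over. Pictures are saved under pics/ and viewed, at most 14 in all, crops included, and the job is handed in when it is done.

Besides the shell and the picture viewer there is one more tool, called after "Request:" by a JSON object that holds its "method" and its "body". send_rows: Moves the arm, as the interface text tells. Its arguments: {"type":"object","properties":{"moves":{"type":"string"},"newtons":{"type":"number"}},"required":["moves"]}

```bash
ls; mkdir -p pics
python3 - <<'E'
from plant import ctrl
import cv2,numpy as np
print(ctrl.get_state())
for n in ["scene","top"]:
    c=ctrl.read_camera(n); cv2.imwrite(f"pics/{n}0.png",c["image"][:,:,::-1]); print(n,c["fovy"],c["cx"],c["cy"],np.round(c["extrinsics"],4).tolist(),[k for k in c])
E
```

```text
pics
{'time': 0.0, 'qpos': array([-1.38302120e+00,  2.87192092e-01,  1.57817747e+00, -5.49818760e-06,
        1.27859991e+00, -1.49997179e-01]), 'dq': array([ 1.29301580e-03,  7.65811812e-05,  4.21161081e-04, -4.63520468e-04,
       -1.08421779e-04, -5.54219921e-04]), 'joint_efforts': array([ 6.63563242e-04, -4.05978727e+01, -2.92624676e+01, -7.23953872e-05,
        5.83372079e-03, -1.44079598e-05]), 'eef_pos': array([ 0.22359622, -0.63622861,  0.24392926]), 'tcp_rot': array([ 9.85771769e-01,  1.68085117e-01, -2.50776738e-05, -1.18814869e-03]), 'contact_force': array([ 0.34269042, -0.13932133, -0.3120577 ]), 'wrist_torque': array([ 0.02037859, -0.00319211, -0.01580196]), 'finger_force': 0.0, 'opening': 0.9990177040554565}
scene 50.20606574500195 278.49310974818354 204.16897615757466 [[0.0712, -0.5632, 0.8232, 1.5572], [0.9973, 0.0543, -0.0491, -0.0504], [-0.0171, 0.8245, 0.5656, 0.8444], [0.0, 0.0, 0.0, 1.0]] ['image', 'fovy', 'cx', 'cy', 'extrinsics']
top 56.54011471801386 283.5900500714715 207.11621873006808 [[-0.0292, 0.9964, -0.0794, 0.3378], [-0.9996, -0.0296, -0.0035, -0.0175], [-0.0058, 0.0793, 0.9968, 0.9788], [0.0, 0.0, 0.0, 1.0]] ['image', 'fovy', 'cx', 'cy', 'extrinsics']
```

View pics/top0.png

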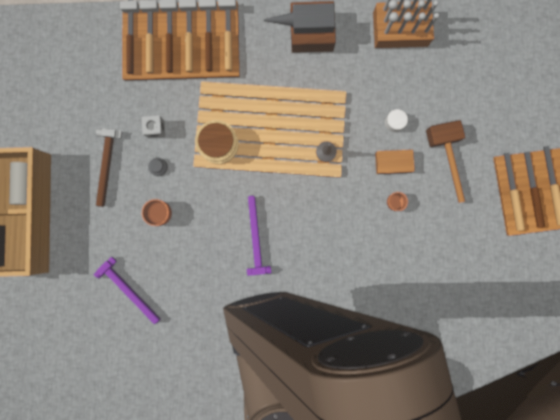

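View pics/scene0.png

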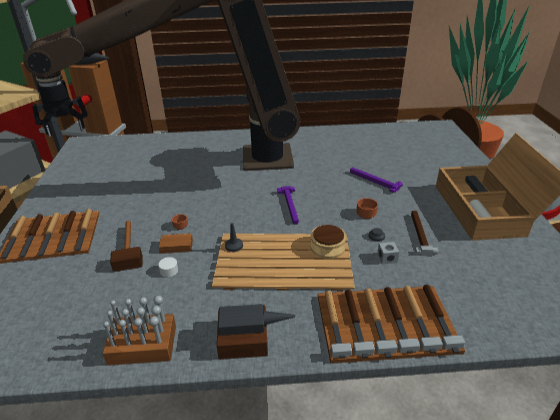

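The top view (up = +x, left = +y) shows the board at columns 195–347, rows 82–175. On it are the spool at (217,140) and the stake at (326,152), so the stake is at the −y end. Loose parts are the block (395,161), die (152,126), large cup (157,212), small cup (397,201) and hammer (head at 108,132). The tin is at (397,120) and the mallet at (445,133); the purple hammers and the dark dome at (158,167) are decoys.

```bash
cat > h.py <<'E'
import cv2,numpy as np
from plant import ctrl
from scipy.spatial.transform import Rotation as R
def ray(c,u,v):
    f=210/np.tan(np.radians(c["fovy"])/2); x=(u-c["cx"]);y=(v-c["cy"])
    if c.get("fish"):
        r=np.hypot(x,y); t=r/f; s=np.sin(t)/max(r,1e-9); d=np.array([x*s,-y*s,-np.cos(t)])
    else: d=np.array([x/f,-y/f,-1.])
    E=c["extrinsics"]; return E[:3,3],E[:3,:3]@d
def onz(c,u,v,z):
    o,d=ray(c,u,v); return o+d*(z-o[2])/d[2]
def pix(c,p):
    E=c["extrinsics"]; q=E[:3,:3].T@(np.array(p)-E[:3,3]); f=210/np.tan(np.radians(c["fovy"])/2)
    q=q*[1,-1,-1]
    if c.get("fish"):
        h=np.hypot(q[0],q[1]); k=np.arctan2(h,q[2])/max(h,1e-9)
    else: k=1/q[2]
    return c["cx"]+f*k*q[0],c["cy"]+f*k*q[1]
def cam(n):
    c=dict(ctrl.read_camera(n)); c["fish"]=n=="wrist"; return c
def blobs(c,box,mask):
    x0,y0,x1,y1=box; m=np.zeros_like(mask); m[y0:y1,x0:x1]=mask[y0:y1,x0:x1]
    cs,_=cv2.findContours(m,cv2.RETR_EXTERNAL,cv2.CHAIN_APPROX_NONE)
    return sorted(cs,key=cv2.contourArea)[::-1]
def go(p,ax=None):
    """rows' shift (units 20cm) and turn (units 360deg) from present pose to TCP p with tool down, closing line y along world angle ax (mod pi)"""
    s=ctrl.get_state(); q=R.from_quat(s["tcp_rot"]); sh=q.inv().apply(np.array(p)-s["eef_pos"])/0.2
    t=np.zeros(3)
    y=q.as_matrix()[:,1]; a=np.arctan2(y[1],y[0])
    if ax is not None:
        d=(ax-a+np.pi/2)%np.pi-np.pi/2
        z=R.from_euler("z",a+d).as_matrix()[:,0]  # new tool y
        M=np.column_stack([np.cross(z,[0,0,-1]),z,[0,0,-1]])
        t=(q.inv()*R.from_matrix(M)).as_rotvec()/(2*np.pi)
    print("turn",np.round(t,4),"shift",np.round(sh,3),"q6",round(s["qpos"][5],2),"yang",round(a,3))
E
python3 - <<'E'
from h import *
c=cam("top"); im=c["image"]; hsv=cv2.cvtColor(im,cv2.COLOR_RGB2HSV); g=cv2.cvtColor(im,cv2.COLOR_RGB2GRAY)
sat=((hsv[...,1]>90)*255).astype(np.uint8); 
bright=(g>160).astype(np.uint8)*255; dark=(g<80).astype(np.uint8)*255
nb=cv2.absdiff(im,cv2.medianBlur(im,5))
for n,box,m,z in [("block",(370,140,420,180),sat,.013),("csm",(380,185,415,215),sat,.015),("clg",(135,190,180,230),sat,.02),("die",(138,112,166,140),bright,.02),
  ("handle",(90,135,120,210),sat|dark,.011),("hhead",(90,122,124,142),bright,.011),("spooldisc",(192,115,243,168),((hsv[...,1]>90)&(g<110)).astype(np.uint8)*255,.062),("stake",(310,138,340,166),dark,.014),("tin",(380,105,412,135),bright,.015),("board",(190,78,352,180),sat,.014),("mallet",(420,115,475,205),sat,.02)]:
    b=blobs(c,box,m)
    if not b: print(n,"none"); continue
    k=b[0]; r=cv2.minAreaRect(k); M=cv2.moments(k); u=M["m10"]/M["m00"];v=M["m01"]/M["m00"]
    bp=[np.round(onz(c,*p,z)[:2],3).tolist() for p in cv2.boxPoints(r)]
    print(n,cv2.contourArea(k),cv2.boundingRect(k),"rectc",np.round(onz(c,*r[0],z)[:2],4),"cent",np.round(onz(c,u,v,z)[:2],4),bp)
cv2.imwrite("pics/crop.png",cv2.resize(im[75:235,90:250][:,:,::-1],None,fx=3.5,fy=3.5,interpolation=cv2.INTER_CUBIC))
s=cam("scene");cv2.imwrite("pics/dummy.png",s["image"][:,:,::-1])
for n,p in [("spool",(.45,.16,.062))]: print(pix(c,p),pix(s,p))
w=cam("wrist");print(w["fovy"],w["cx"],w["cy"],w["extrinsics"].round(3).tolist())
E
```

```text
block 777.0 (376, 150, 38, 24) rectc [ 0.521  -0.2947] cent [ 0.5213 -0.2948] [[0.549, -0.248], [0.551, -0.341], [0.494, -0.341], [0.492, -0.248]]
csm 264.5 (387, 193, 21, 18) rectc [ 0.4201 -0.2951] cent [ 0.4207 -0.2953] [[0.442, -0.271], [0.441, -0.321], [0.398, -0.319], [0.4, -0.269]]
clg 532.5 (143, 200, 28, 26) rectc [0.4101 0.2994] cent [0.4107 0.3005] [[0.442, 0.333], [0.44, 0.266], [0.378, 0.266], [0.38, 0.333]]
die 301.0 (141, 115, 19, 19) rectc [0.6333 0.315 ] cent [0.6336 0.3153] [[0.657, 0.338], [0.656, 0.292], [0.61, 0.292], [0.611, 0.338]]
handle 470.5 (97, 138, 17, 68) rectc [0.5182 0.4324] cent [0.5181 0.4325] [[0.435, 0.453], [0.606, 0.431], [0.602, 0.411], [0.432, 0.433]]
hhead 99.5 (95, 127, 19, 9) rectc [0.6221 0.4344] cent [0.6206 0.4333] [[0.615, 0.459], [0.635, 0.457], [0.629, 0.41], [0.609, 0.412]]
spooldisc 828.0 (199, 124, 34, 33) rectc [0.5765 0.1437] cent [0.577  0.1436] [[0.617, 0.183], [0.614, 0.104], [0.537, 0.105], [0.539, 0.184]]
stake 17.0 (326, 147, 6, 7) rectc [ 0.5538 -0.1315] cent [ 0.5537 -0.1309] [[0.548, -0.123], [0.564, -0.132], [0.56, -0.14], [0.544, -0.131]]
tin 355.0 (384, 108, 24, 22) rectc [ 0.6303 -0.3045] cent [ 0.6295 -0.3038] [[0.614, -0.269], [0.666, -0.289], [0.646, -0.34], [0.595, -0.32]]
board 10928.0 (195, 83, 151, 94) rectc [0.613  0.0146] cent [0.6165 0.02  ] [[0.523, 0.206], [0.741, 0.189], [0.704, -0.18], [0.488, -0.157]]
mallet 919.5 (427, 121, 38, 81) rectc [ 0.513  -0.4362] cent [ 0.554  -0.4284] [[0.602, -0.375], [0.621, -0.461], [0.425, -0.496], [0.407, -0.412]]
(np.float64(209.4396747897842), np.float64(192.77725303156967)) (np.float64(325.9177564753128), np.float64(207.48249358847127))
65.70646984690485 275.02485997869485 212.47519797899952 [[0.332, 0.9, 0.283, 0.296], [-0.943, 0.317, 0.098, -0.611], [-0.002, -0.299, 0.954, 0.374], [0.0, 0.0, 0.0, 1.0]]
```

Run:
```python
from h import *
go((.521,-.295,.16),0.02)
```

```text
turn [-1.000e-04 -1.000e-04 -1.994e-01] shift [ 1.968 -1.118  0.425] q6 -0.15 yang -1.233
```

View pics/crop.png

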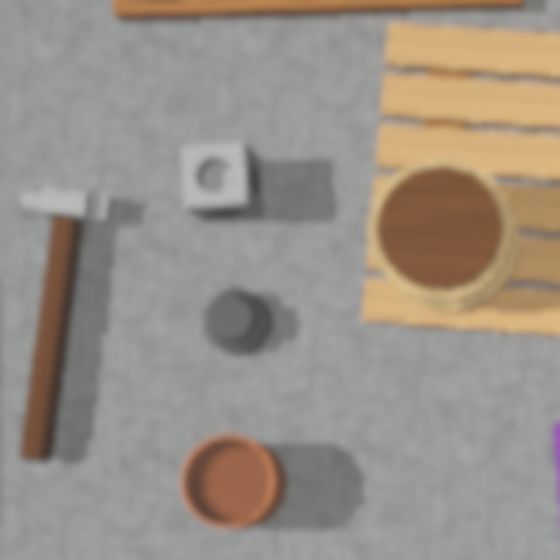

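The enlarged crop shows the hammer (head at top), the die with its hollow, the dark dome decoy, the large cup and the spool's dark disc, all clear of each other.

Request:
{"method": "send_rows", "body": {"moves": "0 0 0 1 -0.57 0 1;0 0 0 1 -0.57 0 1;0 0 0 1 -0.57 0 1;0 0 0 1 -0.57 0 1"}}

```text
time: 0.75
eef_pos: [0.3761, -0.4608, 0.2453]
tcp_rot: [0.986, 0.169, 0.0, -0.0]
contact_force: [0.7, -0.4, 0.2]
opening: 1.001
finger_force: 0.0
```

Request:
{"method": "send_rows", "body": {"moves": "0 0 -0.199 0.968 -0.548 0.4 1;0 0 -0.199 0.968 -0.548 0.4 1;0 0 -0.199 0.968 -0.548 0.4 1;0 0 -0.199 0.968 -0.548 0.4 1;0 0 -0.199 0.968 -0.548 0.4 1;0 0 -0.199 0.968 -0.548 0.4 1;0 0 -0.199 0.968 -0.548 0.4 1;0 0 -0.199 0.968 -0.548 0.4 1;0 0 -0.199 0.968 -0.548 0.4 1;0 0 -0.199 0.968 -0.548 0.4 1"}}

```text
time: 2.0
eef_pos: [0.5209, -0.2955, 0.1653]
tcp_rot: [0.701, 0.713, 0.0, -0.0]
contact_force: [0.1, -0.0, 1.2]
opening: 1.001
finger_force: 0.0
```

```bash
cat >> h.py <<'E'
def look(n,z,name=None,box=(0,0,560,420),exclude=0,mask=None):
    """wrist look: largest saturated blob near point n projected; prints rect centre & corners on plane z"""
    c=cam("wrist"); im=c["image"]
    if name: cv2.imwrite(f"pics/{name}.png",im[:,:,::-1])
    hsv=cv2.cvtColor(im,cv2.COLOR_RGB2HSV); g=cv2.cvtColor(im,cv2.COLOR_RGB2GRAY)
    return c,im,hsv,g
E
python3 - <<'E'
from h import *
c,im,hsv,g=look(0,0,"w1")
print(ctrl.get_state()["eef_pos"],pix(c,(.521,-.295,.026)),pix(c,(.42,-.295,.03)))
m=(hsv[...,1]>90).astype(np.uint8)*255
for k in blobs(c,(0,0,560,420),m)[:5]:
    q=k[:,0,:]; W=np.array([onz(c,u,v,.026)[:2] for u,v in q]); r=cv2.minAreaRect((W*1000).astype(np.float32)); print(cv2.contourArea(k),cv2.boundingRect(k),np.round(r[0],1),np.round(r[1],1),round(r[2],1))
E
```

```text
[ 0.52091742 -0.29547212  0.16533902] (np.float64(274.5672209535356), np.float64(203.69400502431577)) (np.float64(160.14727681806286), np.float64(203.44331821628623))
9105.0 (326, 0, 150, 89) [ 633.4 -129.5] [ 92.  138.4] 84.3
6358.0 (242, 147, 66, 103) [ 520.7 -291.9] [55.1 91.4] 0.8
5352.5 (172, 279, 190, 81) [ 512.5 -433.8] [202.6 102.3] 10.1
3957.5 (510, 176, 50, 123) [ 831.1 -342.6] [ 91.9 180.7] 23.7
2443.5 (238, 0, 82, 54) [ 523.3 -142.6] [44.  65.4] 84.5
```

View pics/w1.png

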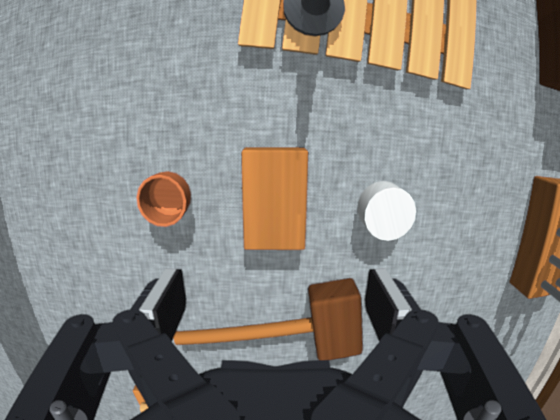

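The wrist view shows the block squarely between the fingers, centred at (275,199), with the small cup at (163,198), the tin at (388,210) and the mallet below. Finger paths are clear.

Request:
{"method": "send_rows", "body": {"moves": "0 0 0 0.012 0 0.3 1;0 0 0 0.012 0 0.55 1;0 0 0 0.012 0 0.7 1;0 0 0 0.012 0 0.725 1;0 0 0 0.012 0 0.725 1;0 0 0 0.012 0 0.725 -1;0 0 0 0.012 0 0.725 -1;0 0 0 0.012 0 0.725 -1;0 0 0 0.012 0 0.725 -1;0 0 0 0.012 0 0.725 -1", "newtons": 40}}

```text
time: 3.3
eef_pos: [0.5222, -0.294, 0.0225]
tcp_rot: [0.701, 0.713, 0.0, 0.002]
contact_force: [-1.3, 0.2, 5.6]
opening: 0.646
finger_force: 44.7
```

Request:
{"method": "send_rows", "body": {"moves": "0 0 0 0 0 -0.1 -1;0 0 0 0 0 -0.3 -1;0 0 0 0 0 -0.55 -1;0 0 0 0.2 0.03 -0.8 -1;0 0 0 0.5 0.07 -0.85 -1;0 0 0 0.8 0.1 -0.85 -1;0 0 0 0.95 0.12 -0.85 -1"}}

```text
time: 4.18
eef_pos: [0.5411, -0.0997, 0.1913]
tcp_rot: [0.7, 0.714, 0.0, 0.0]
contact_force: [0.4, -0.5, -1.7]
opening: 0.646
finger_force: 43.9
```

Request:
{"method": "send_rows", "body": {"moves": "0 0 0.0165 0.25 0.04 0 -1;0 0 0.0165 0.5 0.07 0 -1;0 0 0.0165 0.56 0.09 0 -1;0 0 0.0165 0.56 0.09 0 -1;0 0 0.0165 0.56 0.09 0 -1;0 0 0.0165 0.56 0.09 0 -1"}}

```text
time: 4.92
eef_pos: [0.5576, 0.0084, 0.1904]
tcp_rot: [0.738, 0.675, -0.0, 0.0]
contact_force: [-0.1, 0.3, -0.4]
opening: 0.642
finger_force: 43.9
```

Run:
```python
from h import *
c,im,hsv,g=look(0,0,"w2")
s=ctrl.get_state(); print(s["eef_pos"],s["opening"],s["contact_force"])
print(pix(c,(.5765,.1437,.062)),pix(c,(.552,-.125,.014)),pix(c,(.552,-.125,.098)))
```

```text
[0.55764031 0.00847824 0.19030712] 0.6422246253077424 [ 0.12477379 -0.46818528 -0.95519327]
(np.float64(283.4343971070605), np.float64(39.71706929050728)) (np.float64(280.08272070534633), np.float64(309.5537236120329)) (np.float64(281.21877559258456), np.float64(360.4358743250174))
```

View pics/w2.png

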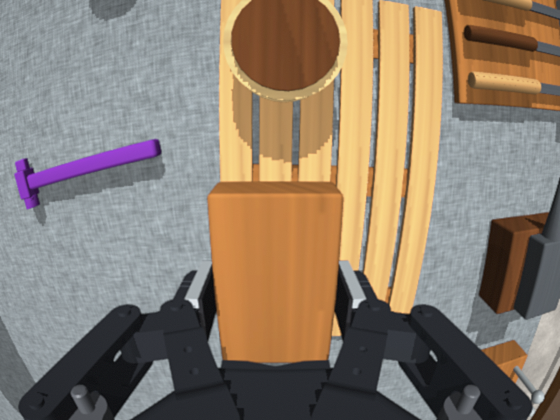

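The spool disc sits at about (284,40). The held block hides the stake, and the board's edges run nearly vertical in the picture. I'll take the direction from the board's edges and the stake from the saved overhead and scene pictures.

Run:
```python
from h import *
c,im,hsv,g=look(0,0)
m=((hsv[...,1]>110)&(g<115)).astype(np.uint8)*255; m[100:]=0; m[:, :225]=0; m[:,350:]=0
k=blobs(c,(225,0,350,100),m)[0]; q=k[:,0,:]; q=q[q[:,1]>1]
W=np.array([onz(c,u,v,.062)[:2] for u,v in q])
A=np.c_[2*W,np.ones(len(W))]; s=np.linalg.lstsq(A,(W**2).sum(1),rcond=None)[0]; print("spool",s[:2],"r",np.sqrt(s[2]+s[:2]@s[:2]))
# board left and right edges: saturation step per row
sat=hsv[...,1]>90
for lab,rng,fn in [("near",range(104,180,4),lambda r:np.where(sat[r,200:260])[0].min()+200),("far",range(20,200,6),lambda r:np.where(sat[r,400:448])[0].max()+400)]:
    W=np.array([onz(c,fn(r),r,.014)[:2] for r in rng]); p=np.polyfit(W[:,1],W[:,0],1); print(lab,p, "res",np.abs(np.polyval(p,W[:,1])-W[:,0]).max())
for n,z in [("top0",.014),("scene0",.014)]:
    cc=cam(n[:-1]); i=cv2.imread(f"pics/{n}.png"); gg=cv2.cvtColor(i,cv2.COLOR_BGR2GRAY)
    b=pix(cc,(.552,-.125,.03)); x,y=int(b[0]),int(b[1])
    hs=cv2.cvtColor(i,cv2.COLOR_BGR2HSV)
    mm=((hs[...,1]<90)&(gg<95)).astype(np.uint8)*255
    k=blobs(cc,(x-22,y-30,x+22,y+22),mm)[0]; print(n,b,cv2.boundingRect(k),cv2.contourArea(k))
    X,Y,w,h=cv2.boundingRect(k); 
    print("pred tip",pix(cc,(.552,-.125,.098)),"foot l/r/t/b",[np.round(pix(cc,(.552+dx,-.125+dy,.014)),1).tolist() for dx,dy in [(0,.026),(0,-.026),(.026,0),(-.026,0)]])
    for r in range(Y,Y+h): xs=np.where(mm[r,X:X+w])[0]; print(r,xs.min()+X,xs.max()+X,end="; ")
    print()
```

```text
spool [0.57805849 0.14457293] r 0.04198497526902455
near [0.09585753 0.50413889] res 0.0006153071445281766
far [0.10201502 0.72324381] res 0.0006328627781607699
top0 (np.float64(326.89448136797273), np.float64(149.73047794114075)) (324, 145, 12, 11) 92.0
pred tip (np.float64(330.0030056635805), np.float64(143.02969790279172)) foot l/r/t/b [[315.9, 151.5], [336.6, 150.9], [325.8, 141.0], [326.6, 161.4]]
145 330 332; 146 326 333; 147 325 334; 148 324 335; 149 324 335; 150 324 335; 151 324 335; 152 324 335; 153 324 334; 154 325 334; 155 327 333; 
scene0 (np.float64(232.400442865311), np.float64(242.34874453294606)) (225, 223, 18, 29) 244.5
pred tip (np.float64(230.5602938497948), np.float64(223.35635234140594)) foot l/r/t/b [[241.8, 246.1], [223.8, 247.2], [232.7, 252.5], [232.9, 241.0]]
223 230 233; 224 230 233; 225 230 233; 226 230 233; 227 230 234; 228 230 234; 229 230 234; 230 230 234; 231 230 234; 232 230 235; 233 230 235; 234 230 235; 235 230 235; 236 230 235; 237 230 236; 238 230 236; 239 229 239; 240 227 241; 241 226 242; 242 225 242; 243 225 242; 244 225 242; 245 225 242; 246 225 242; 247 225 242; 248 226 241; 249 226 240; 250 227 238; 251 232 234;
```

Spool at (0.578,0.1446), board turned by 0.0985 rad. That puts the stake at (0.5515,−0.124) and the halfway point at (0.5648,0.0102).

Request:
{"method": "send_rows", "body": {"moves": "0 0 0.002 0.012 0.035 0.2 -1;0 0 0.002 0.012 0.035 0.45 -1;0 0 0.002 0.012 0.035 0.65 -1;0 0 0.002 0.012 0.035 0.73 -1;0 0 0.002 0.012 0.035 0.75 -1;0 0 0.002 0.012 0.035 0.758 -1;0 0 0.002 0.012 0.035 0.758 -1"}}

```text
time: 6.0
eef_pos: [0.5662, 0.0112, 0.0405]
tcp_rot: [0.741, 0.671, 0.001, 0.001]
contact_force: [-0.6, -0.3, -1.7]
opening: 0.644
finger_force: 43.9
```

Request:
{"method": "send_rows", "body": {"moves": "0 0 0 -0.004 -0.006 0.01 -1;0 0 0 -0.004 -0.006 0.017 -1;0 0 0 -0.004 -0.006 0.02 -1;0 0 0 -0.004 -0.006 0.02 -1"}}

```text
time: 6.5
eef_pos: [0.564, 0.0107, 0.0365]
tcp_rot: [0.741, 0.671, -0.0, 0.0]
contact_force: [-3.8, -0.2, 6.9]
opening: 0.643
finger_force: 44.8
```

Request:
{"method": "send_rows", "body": {"moves": "0 0 0 0 0 0 0.6;0 0 0 0 0 0 1;0 0 0 0 0 0 1;0 0 0 0 0 0 1;0 0 0 0 0 -0.1 1;0 0 0 0 0 -0.4 1;0 0 0 0 0 -0.7 1;0 0 0 0 0 -0.75 1;0 0 0 0 0 -0.75 1"}}

```text
time: 7.62
eef_pos: [0.5642, 0.0107, 0.1867]
tcp_rot: [0.741, 0.671, 0.001, 0.001]
contact_force: [-0.2, -0.4, -0.3]
opening: 1.001
finger_force: 0.0
```

Run:
```python
from h import *
c,im,hsv,g=look(0,0,"w3")
print(pix(c,(.5648,.0102,.04)))
m=((hsv[...,0]<14)&(hsv[...,1]>120)).astype(np.uint8)*255
u,v=map(int,pix(c,(.5648,.0102,.04)))
for k in blobs(c,(u-70,v-80,u+70,v+80),m)[:2]:
    W=np.array([onz(c,*p,.04)[:2] for p in k[:,0,:]]); r=cv2.minAreaRect((W*1000).astype(np.float32)); print(cv2.contourArea(k),cv2.boundingRect(k),np.round(r[0],1),np.round(r[1],1),round(r[2],1))
go((.633,.315,.17),0.0)
```

```text
(np.float64(274.7505528880206), np.float64(202.45675135056305))
0.0 (248, 149, 1, 1) [546.8  59.5] [0. 0.] 0.0
0.0 (325, 169, 1, 1) [611.   35.9] [0. 0.] 0.0
turn [-0.0001 -0.     -0.0157] shift [1.548 0.198 0.073] q6 -0.06 yang -0.099
```

Run:
```python
from h import *
i=cv2.imread("pics/w3.png");hsv=cv2.cvtColor(i,cv2.COLOR_BGR2HSV)
for p in [(275,202),(275,150),(215,202),(340,202),(275,262),(240,202),(310,202)]: print(p,hsv[p[1],p[0]])
```

```text
(275, 202) [ 14 169 183]
(275, 150) [ 14 167 163]
(215, 202) [ 17 127 230]
(340, 202) [ 19 118 243]
(275, 262) [ 17 130 157]
(240, 202) [ 19 121 240]
(310, 202) [ 18 124 234]
```

View pics/w3.png

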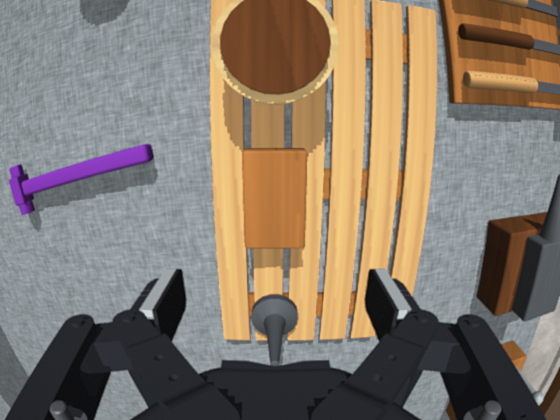

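Request:
{"method": "send_rows", "body": {"moves": "0 0 -0.0157 0.3 0.04 0.02 1;0 0 -0.0157 0.6 0.08 0.04 1;0 0 -0.0157 0.9 0.12 0.05 1;0 0 -0.0157 1 0.15 0.05 1"}}

```text
time: 8.18
eef_pos: [0.6116, 0.2096, 0.1714]
tcp_rot: [0.706, 0.708, -0.002, -0.002]
contact_force: [-0.7, 0.5, 0.2]
opening: 1.003
finger_force: 0.0
```

Request:
{"method": "send_rows", "body": {"moves": "0 0 0 0.3 0.05 0 1;0 0 0 0.565 -0.05 0 1;0 0 0 0.565 -0.05 0 1;0 0 0 0.565 -0.05 0 1;0 0 0 0.565 -0.05 0 1"}}

```text
time: 8.8
eef_pos: [0.6036, 0.3181, 0.1741]
tcp_rot: [0.708, 0.706, -0.001, -0.0]
contact_force: [0.3, -0.5, -0.4]
opening: 1.003
finger_force: 0.0
```

Run:
```python
from h import *
c,im,hsv,g=look(0,0,"w4")
print(ctrl.get_state()["eef_pos"],[pix(c,p) for p in [(.633,.315,.04),(.633+.022,.315,.04),(.633,.315+.022,.04)]])
go((.633,.315,.17),0.0)
```

```text
[0.60367827 0.31811536 0.17434266] [(np.float64(309.3289158463534), np.float64(209.2859058115844)), (np.float64(334.79340220306005), np.float64(209.27910038859014)), (np.float64(310.0299673681643), np.float64(183.95735555708526))]
turn [-0.0001  0.0001 -0.0004] shift [-0.015  0.147  0.022] q6 0.34 yang -0.002
```

View pics/w4.png

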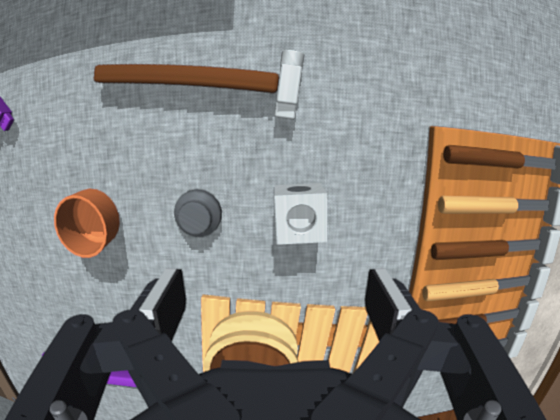

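The block stands in place: its top is at cols 243–306, rows 148–249, between the spool and the stake foot (274,316). The die's top is at cols 275–327, rows 194–243, with the hollow at (300,218).

```bash
cat >> h.py <<'E'
def fit(c,mask,box,z):
    k=blobs(c,box,mask)[0]; W=np.array([onz(c,*p,z)[:2] for p in k[:,0,:]]); r=cv2.minAreaRect((W*1000).astype(np.float32))
    print("fit",cv2.contourArea(k),cv2.boundingRect(k),"c",np.round(r[0],1),"size",np.round(r[1],1),"ang",round(r[2],1)); return r
E
python3 - <<'E'
from h import *
c,im,hsv,g=look(0,0)
m=((g>150)&(hsv[...,1]<40)).astype(np.uint8)*255
fit(c,m,(262,185,338,255),.04); print(onz(c,300,218,.04))
i=cv2.cvtColor(cv2.imread("pics/w3.png"),cv2.COLOR_BGR2HSV)
# w3 camera pose: rebuild from TCP poses (tool->camera fixed)
def T(p,q):
    M=np.eye(4);M[:3,:3]=R.from_quat(q).as_matrix();M[:3,3]=p;return M
s=ctrl.get_state(); X=np.linalg.inv(T(s["eef_pos"],s["tcp_rot"]))@c["extrinsics"]
d=dict(c); d["extrinsics"]=T([.5642,.0107,.1867],[.741,.671,.001,.001])@X
m=((i[...,0]<16)&(i[...,1]>135)).astype(np.uint8)*255
b=fit(d,m,(235,140,315,256),.04)
st=onz(d,274,316,.018); sp=np.array([.578,.1446]); print("stake",st,"mid",(st[:2]+sp)/2,np.linalg.norm(st[:2]-sp), "spool w3",onz(d,276,45,.062))
E
```

```text
fit 4493.0 (262, 185, 76, 70) c [626.4 304.8] size [63.4 67.5] ang 89.5
[0.62542246 0.30720754 0.04      ]
fit 6129.5 (242, 148, 65, 101) c [564.4  12.3] size [91.9 55.7] ang 84.4
stake [ 0.55039892 -0.12550078  0.018     ] mid [0.56419946 0.00954961] 0.27150736434709455 spool w3 [0.57855927 0.14098112 0.062     ]
```

Run:
```python
from h import *
go((.6258,.3068,.020),0.07)
```

```text
turn [-0.0001  0.     -0.0115] shift [-0.057  0.111  0.773] q6 0.34 yang -0.002
```

Request:
{"method": "send_rows", "body": {"moves": "0 0 -0.0115 -0.057 0.111 0.05 1;0 0 -0.0115 -0.057 0.111 0.3 1;0 0 -0.0115 -0.057 0.111 0.55 1;0 0 -0.0115 -0.057 0.111 0.72 1;0 0 -0.0115 -0.057 0.111 0.765 1;0 0 -0.0115 -0.057 0.111 0.765 1;0 0 -0.0115 -0.057 0.111 0.765 -1;0 0 -0.0115 -0.057 0.111 0.765 -1;0 0 -0.0115 -0.057 0.111 0.765 -1;0 0 -0.0115 -0.057 0.111 0.765 -1;0 0 -0.0115 -0.057 0.111 0.765 -1", "newtons": 70}}

```text
time: 10.28
eef_pos: [0.6267, 0.309, 0.024]
tcp_rot: [0.681, 0.732, 0.001, 0.001]
contact_force: [-0.1, -0.0, 6.4]
opening: 0.501
finger_force: 74.6
```

Request:
{"method": "send_rows", "body": {"moves": "0 0 0 0 0 -0.05 -1;0 0 0 0 0 -0.2 -1;0 0 0 0 0 -0.45 -1;0 0 0 -0.1 -0.03 -0.7 -1;0 0 0 -0.35 -0.1 -0.78 -1;0 0 0 -0.6 -0.17 -0.78 -1;0 0 0 -0.8 -0.23 -0.78 -1;0 0 0 -0.8 -0.23 -0.78 -1"}}

```text
time: 11.28
eef_pos: [0.5891, 0.1429, 0.1759]
tcp_rot: [0.683, 0.731, -0.002, -0.001]
contact_force: [-0.8, 0.3, -4.9]
opening: 0.501
finger_force: 73.5
```

Request:
{"method": "send_rows", "body": {"moves": "0 0 0.027 -0.2 -0.06 0 -1;0 0 0.027 -0.45 -0.12 0 -1;0 0 0.027 -0.62 -0.17 0 -1;0 0 0.027 -0.646 -0.187 0 -1;0 0 0.027 -0.646 -0.187 0 -1;0 0 0.027 -0.646 -0.187 0 -1"}}

```text
time: 12.02
eef_pos: [0.563, 0.0152, 0.1774]
tcp_rot: [0.74, 0.672, 0.0, -0.0]
contact_force: [-0.7, 0.6, -4.1]
opening: 0.503
finger_force: 73.6
```

Run:
```python
from h import *
print(ctrl.get_state()["finger_force"]); go((.5644,.0145,.0645),-.098)
```

```text
73.63593310117722
turn [-0.0001 -0.0001  0.0003] shift [-0.003  0.008  0.565] q6 -0.06 yang -0.096
```

Request:
{"method": "send_rows", "body": {"moves": "0 0 0 -0.003 0.008 0.2 -1;0 0 0 -0.003 0.008 0.4 -1;0 0 0 -0.003 0.008 0.5 -1;0 0 0 -0.003 0.008 0.545 -1;0 0 0 -0.003 0.008 0.555 -1;0 0 0 -0.003 0.008 0.56 -1;0 0 0 -0.003 0.008 0.56 -1"}}

```text
time: 12.9
eef_pos: [0.5655, 0.0131, 0.067]
tcp_rot: [0.741, 0.672, 0.001, 0.001]
contact_force: [0.6, -0.4, -4.4]
opening: 0.506
finger_force: 73.4
```

Request:
{"method": "send_rows", "body": {"moves": "0 0 0 0.006 -0.006 0.006 -1;0 0 0 0.006 -0.006 0.012 -1;0 0 0 0.006 -0.006 0.016 -1;0 0 0 0.006 -0.006 0.018 -1;0 0 0 0.006 -0.006 0.018 -1"}}

```text
time: 13.52
eef_pos: [0.5637, 0.0146, 0.0639]
tcp_rot: [0.741, 0.672, -0.0, -0.0]
contact_force: [-4.8, 0.4, 7.5]
opening: 0.502
finger_force: 75.1
```

Request:
{"method": "send_rows", "body": {"moves": "0 0 0 0 0 0 0.3;0 0 0 0 0 0 0.6;0 0 0 0 0 0 1;0 0 0 0 0 0 1;0 0 0 0 0 -0.1 1;0 0 0 0 0 -0.4 1;0 0 0 0 0 -0.65 1;0 0 0 0 0 -0.7 1;0 0 0 0 0 -0.7 1"}}

```text
time: 14.65
eef_pos: [0.5639, 0.0145, 0.2036]
tcp_rot: [0.741, 0.672, 0.001, 0.001]
contact_force: [-0.6, 0.8, -1.1]
opening: 0.999
finger_force: 0.0
```

Run:
```python
from h import *
c,im,hsv,g=look(0,0,"w5"); s=ctrl.get_state(); print(s["eef_pos"])
u,v=map(int,pix(c,(.5644,.0123,.08))); print(u,v)
m=((g>110)&(hsv[...,1]<50)).astype(np.uint8)*255
fit(c,m,(u-45,v-50,u+45,v+50),.08)
m=((hsv[...,0]<16)&(hsv[...,1]>135)).astype(np.uint8)*255
fit(c,m,(u-60,v-70,u+60,v+70),.04)
go((.42,-.295,.16),0)
```

```text
[0.56296824 0.01460057 0.20172878]
274 212
fit 3166.0 (247, 177, 56, 61) c [564.4  16. ] size [51.  44.4] ang 84.4
fit 1851.5 (245, 150, 62, 95) c [564.6  12.8] size [91.5 55.8] ang 84.2
turn [-0.0001 -0.     -0.0155] shift [-1.61  -0.56   0.209] q6 -0.06 yang -0.098
```

Request:
{"method": "send_rows", "body": {"moves": "0 0 -0.0155 -0.3 -0.1 0 1;0 0 -0.0155 -0.6 -0.2 0 1;0 0 -0.0155 -0.9 -0.3 0 1;0 0 -0.0155 -1 -0.35 0 1"}}

```text
time: 15.2
eef_pos: [0.4719, -0.1795, 0.1996]
tcp_rot: [0.708, 0.706, -0.001, -0.002]
contact_force: [1.2, -0.0, 0.0]
opening: 0.999
finger_force: 0.0
```

Request:
{"method": "send_rows", "body": {"moves": "0 0 0 -0.3 -0.1 0.1 1;0 0 0 -0.55 -0.3 0.2 1;0 0 0 -0.57 -0.35 0.2 1;0 0 0 -0.57 -0.35 0.2 1;0 0 0 -0.57 -0.35 0.2 1"}}

```text
time: 15.82
eef_pos: [0.405, -0.2907, 0.1621]
tcp_rot: [0.707, 0.707, 0.0, -0.0]
contact_force: [0.1, 0.0, 0.6]
opening: 0.998
finger_force: 0.0
```

```bash
cat >> h.py <<'E'
def cup(near,zr,half):
    """rim centre of a copper cup near a guess, by fitting a circle to the outline on the rim plane's lit ellipse"""
    c,im,hsv,g=look(0,0); u,v=map(int,pix(c,near)); m=((hsv[...,0]<14)&(hsv[...,1]>110)).astype(np.uint8)*255
    k=blobs(c,(max(u-half,0),max(v-half,0),u+half,v+half),m)[0]; W=np.array([onz(c,*p,zr)[:2] for p in k[:,0,:]])
    print("cup px",(u,v),cv2.boundingRect(k),"minmax",np.round(W.min(0),4),np.round(W.max(0),4),"mec",cv2.minEnclosingCircle((W*1000).astype(np.float32)),"cam",c["extrinsics"][:3,3].round(3))
E
python3 - <<'E'
from h import *
print(ctrl.get_state()["eef_pos"]); cup((.42,-.295,.03),.03,60)
go((.42,-.295,.02),0)
E
```

```text
[ 0.40496234 -0.29073179  0.16211953]
cup px (292, 211) (265, 178, 56, 57) minmax [ 0.3971 -0.3153] [ 0.4435 -0.2662] mec ((420.2727966308594, -290.99609375), 25.037418365478516) cam [ 0.405 -0.214  0.291]
turn [0.0001 0.     0.0002] shift [-0.021  0.073  0.712] q6 -0.83 yang 0.001
```

Request:
{"method": "send_rows", "body": {"moves": "0 0 0 -0.006 0.076 0.15 1;0 0 0 -0.006 0.076 0.4 1;0 0 0 -0.006 0.076 0.6 1;0 0 0 -0.006 0.076 0.7 1;0 0 0 -0.006 0.076 0.7 1;0 0 0 -0.006 0.076 0.7 1;0 0 0 -0.006 0.076 0.7 -1;0 0 0 -0.006 0.076 0.7 -1;0 0 0 -0.006 0.076 0.7 -1;0 0 0 -0.006 0.076 0.7 -1;0 0 0 -0.006 0.076 0.7 -1", "newtons": 30}}

```text
time: 17.25
eef_pos: [0.42, -0.2934, 0.0236]
tcp_rot: [0.707, 0.707, 0.0, 0.001]
contact_force: [-1.4, 2.6, 5.2]
opening: 0.546
finger_force: 30.4
```

Request:
{"method": "send_rows", "body": {"moves": "0 0 0 0 0 -0.05 -1;0 0 0 0 0 -0.2 -1;0 0 0 0 0 -0.45 -1;0 0 0 0.05 0.03 -0.7 -1;0 0 0 0.25 0.15 -0.88 -1;0 0 0 0.5 0.27 -0.88 -1;0 0 0 0.75 0.38 -0.88 -1;0 0 0 0.8 0.4 -0.88 -1"}}

```text
time: 18.25
eef_pos: [0.5, -0.1303, 0.1986]
tcp_rot: [0.706, 0.708, 0.0, 0.0]
contact_force: [-0.1, -0.1, -1.0]
opening: 0.546
finger_force: 31.1
```

Request:
{"method": "send_rows", "body": {"moves": "0 0 0.0155 0.2 0.08 0 -1;0 0 0.0155 0.45 0.2 0 -1;0 0 0.0155 0.68 0.3 0 -1;0 0 0.0155 0.723 0.322 0 -1;0 0 0.0155 0.723 0.322 0 -1;0 0 0.0155 0.723 0.322 0 -1;0 0 0.0155 0.723 0.322 0 -1"}}

```text
time: 19.12
eef_pos: [0.5637, 0.0104, 0.1982]
tcp_rot: [0.741, 0.671, -0.0, 0.0]
contact_force: [-0.1, -0.9, -0.1]
opening: 0.549
finger_force: 31.1
```

Run:
```python
from h import *
s=ctrl.get_state(); print(s["finger_force"],s["eef_pos"]); go((.5644,.0113,.1045),-.098); look(0,0,"w6")
```

```text
31.126984739676118 [0.56367859 0.0103628  0.19817861]
turn [-0.      0.     -0.0002] shift [0.005 0.003 0.468] q6 -0.06 yang -0.1
```

View pics/w6.png

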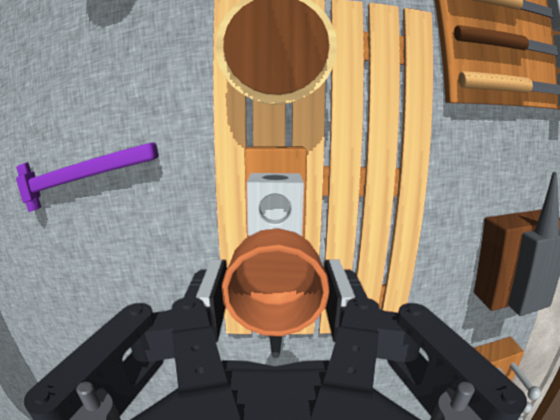

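The cup is held upright at (276,283), with the die centred on the block at (275,208) below it.

Request:
{"method": "send_rows", "body": {"moves": "0 0 0 0.005 0.003 0.15 -1;0 0 0 0.005 0.003 0.3 -1;0 0 0 0.005 0.003 0.4 -1;0 0 0 0.005 0.003 0.445 -1;0 0 0 0.005 0.003 0.455 -1;0 0 0 0.005 0.003 0.46 -1;0 0 0 0.005 0.003 0.46 -1"}}

```text
time: 20.05
eef_pos: [0.5653, 0.0125, 0.1071]
tcp_rot: [0.741, 0.672, 0.001, 0.001]
contact_force: [0.4, -0.7, -1.2]
opening: 0.548
finger_force: 31.1
```

Request:
{"method": "send_rows", "body": {"moves": "0 0 0 -0.004 -0.005 0.006 -1;0 0 0 -0.004 -0.005 0.011 -1;0 0 0 -0.004 -0.005 0.016 -1;0 0 0 -0.004 -0.005 0.018 -1;0 0 0 -0.004 -0.005 0.018 -1"}}

```text
time: 20.68
eef_pos: [0.5637, 0.012, 0.1036]
tcp_rot: [0.741, 0.672, -0.0, -0.0]
contact_force: [-2.4, 0.1, 4.7]
opening: 0.547
finger_force: 31.6
```

Request:
{"method": "send_rows", "body": {"moves": "0 0 0 0 0 0 0.3;0 0 0 0 0 0 0.6;0 0 0 0 0 0 1;0 0 0 0 0 0 1;0 0 0 0 0 -0.1 1;0 0 0 0 0 -0.35 1;0 0 0 0 0 -0.5 1;0 0 0 0 0 -0.5 1;0 0 0 0 0 -0.5 1"}}

```text
time: 21.8
eef_pos: [0.5632, 0.012, 0.2024]
tcp_rot: [0.741, 0.672, -0.0, -0.0]
contact_force: [-0.3, 0.4, -0.3]
opening: 1.001
finger_force: 0.0
```

Run:
```python
from h import *
print(ctrl.get_state()["eef_pos"]); cup((.5644,.0127,.11),.11,42); look(0,0,"w7")
go((.41,.30,.17),0)
```

```text
[0.5632309  0.01199744 0.20239595]
cup px (275, 221) (243, 185, 66, 67) minmax [ 0.5408 -0.0111] [0.5877 0.0396] mec ((564.5758056640625, 15.694967269897461), 27.681228637695312) cam [0.571 0.088 0.332]
turn [-0.0005 -0.0001 -0.0155] shift [ 1.358 -0.899  0.158] q6 -0.06 yang -0.098
```

View pics/w7.png

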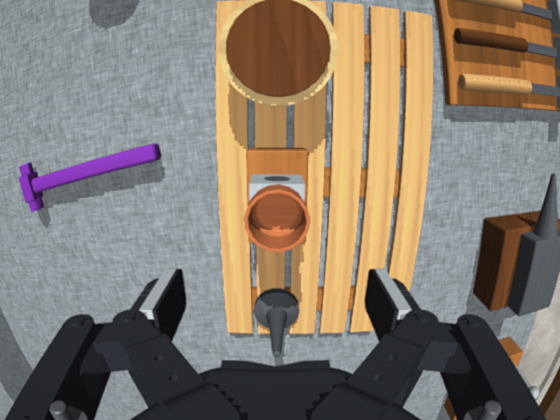

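The small cup stands centred on the die: rim at about (0.5643,0.013), die at (0.5644,0.0127). On to the large cup.

Request:
{"method": "send_rows", "body": {"moves": "0 0 -0.0155 0.22 -0.15 0 1;0 0 -0.0155 0.44 -0.3 0 1;0 0 -0.0155 0.66 -0.45 0 1;0 0 -0.0155 0.75 -0.5 0 1"}}

```text
time: 22.4
eef_pos: [0.4763, 0.1728, 0.2008]
tcp_rot: [0.706, 0.708, -0.001, -0.001]
contact_force: [0.1, -0.1, -0.3]
opening: 1.002
finger_force: 0.0
```

Request:
{"method": "send_rows", "body": {"moves": "0 0 0 0.3 -0.15 0.07 1;0 0 0 0.5 -0.3 0.14 1;0 0 0 0.62 -0.35 0.14 1;0 0 0 0.62 -0.35 0.14 1;0 0 0 0.62 -0.35 0.14 1"}}

```text
time: 23.02
eef_pos: [0.4087, 0.2944, 0.1739]
tcp_rot: [0.707, 0.707, -0.001, -0.0]
contact_force: [0.2, -0.6, -0.6]
opening: 1.0
finger_force: 0.0
```

Run:
```python
from h import *
print(ctrl.get_state()["eef_pos"]); cup((.41,.30,.04),.04,80)
go((.41,.298,.022),0)
```

```text
[0.40874731 0.29441236 0.17386528]
cup px (276, 199) (238, 160, 77, 79) minmax [0.3778 0.2652] [0.4421 0.3333] mec ((410.3440246582031, 299.13543701171875), 34.22719955444336) cam [0.41  0.371 0.303]
turn [-0.0001  0.0001 -0.0002] shift [0.02  0.005 0.761] q6 0.42 yang -0.001
```

Request:
{"method": "send_rows", "body": {"moves": "0 0 0 0.018 0.006 0.15 1;0 0 0 0.018 0.006 0.4 1;0 0 0 0.018 0.006 0.6 1;0 0 0 0.018 0.006 0.7 1;0 0 0 0.018 0.006 0.74 1;0 0 0 0.018 0.006 0.74 1;0 0 0 0.018 0.006 0.74 -1;0 0 0 0.018 0.006 0.74 -1;0 0 0 0.018 0.006 0.74 -1;0 0 0 0.018 0.006 0.74 -1;0 0 0 0.018 0.006 0.74 -1", "newtons": 30}}

```text
time: 24.45
eef_pos: [0.4112, 0.299, 0.0283]
tcp_rot: [0.707, 0.707, 0.001, 0.001]
contact_force: [-0.7, -1.3, 5.8]
opening: 0.755
finger_force: 33.7
```

Request:
{"method": "send_rows", "body": {"moves": "0 0 0 0 0 -0.05 -1;0 0 0 0 0 -0.2 -1;0 0 0 0 0 -0.45 -1;0 0 0 -0.1 0.1 -0.65 -1;0 0 0 -0.3 0.3 -0.75 -1;0 0 0 -0.5 0.55 -0.75 -1;0 0 0 -0.7 0.77 -0.75 -1;0 0 0 -0.768 0.834 -0.75 -1;0 0 0 -0.768 0.834 -0.75 -1;0 0 0 -0.768 0.834 -0.75 -1;0 0 0 -0.768 0.834 -0.75 -1"}}

```text
time: 25.82
eef_pos: [0.5755, 0.1463, 0.1764]
tcp_rot: [0.706, 0.708, -0.0, -0.0]
contact_force: [-0.5, -0.1, 0.1]
opening: 0.759
finger_force: 33.7
```

Run:
```python
from h import *
s=ctrl.get_state(); print(s["finger_force"],s["eef_pos"]); go((.578,.1455,.0925),0)
```

```text
33.67803622435531 [0.57551002 0.14628195 0.17643531]
turn [-0.0001 -0.      0.0003] shift [-0.004  0.013  0.42 ] q6 0.08 yang 0.002
```

Request:
{"method": "send_rows", "body": {"moves": "0 0 0 -0.004 0.012 0.15 -1;0 0 0 -0.004 0.012 0.3 -1;0 0 0 -0.004 0.012 0.38 -1;0 0 0 -0.004 0.012 0.4 -1;0 0 0 -0.004 0.012 0.41 -1;0 0 0 -0.004 0.012 0.415 -1;0 0 0 -0.004 0.012 0.415 -1"}}

```text
time: 26.7
eef_pos: [0.5796, 0.1442, 0.0944]
tcp_rot: [0.707, 0.707, 0.001, 0.0]
contact_force: [0.3, -0.1, -0.9]
opening: 0.755
finger_force: 33.7
```

Request:
{"method": "send_rows", "body": {"moves": "0 0 0 0.004 -0.006 0.006 -1;0 0 0 0.004 -0.006 0.012 -1;0 0 0 0.004 -0.006 0.018 -1;0 0 0 0.004 -0.006 0.02 -1;0 0 0 0.004 -0.006 0.02 -1"}}

```text
time: 27.32
eef_pos: [0.5779, 0.1449, 0.0904]
tcp_rot: [0.707, 0.707, -0.0, -0.0]
contact_force: [-3.6, -0.3, 5.1]
opening: 0.754
finger_force: 34.1
```

Contact at the expected height. I'll release, lift and look.

Request:
{"method": "send_rows", "body": {"moves": "0 0 0 0 0 0 0.7;0 0 0 0 0 0 1;0 0 0 0 0 0 1;0 0 0 0 0 0 1;0 0 0 0 0 -0.1 1;0 0 0 0 0 -0.35 1;0 0 0 0 0 -0.55 1;0 0 0 0 0 -0.6 1;0 0 0 0 0 -0.6 1"}}

```text
time: 28.45
eef_pos: [0.5781, 0.145, 0.2105]
tcp_rot: [0.707, 0.707, 0.001, 0.001]
contact_force: [0.1, 0.2, 0.1]
opening: 0.999
finger_force: 0.0
```

Run:
```python
from h import *
print(ctrl.get_state()["eef_pos"]); cup((.578,.1446,.102),.102,55); look(0,0,"w8")
go((.56,.43,.17),1.44)
```

```text
[0.57813027 0.14496977 0.21053222]
cup px (273, 215) (228, 160, 94, 97) minmax [0.5427 0.1105] [0.6139 0.1877] mec ((578.1749267578125, 151.0412139892578), 40.53584671020508) cam [0.579 0.222 0.34 ]
turn [-0.0004 -0.0003 -0.2292] shift [ 1.426 -0.084  0.189] q6 0.08 yang -0.0
```

View pics/w8.png

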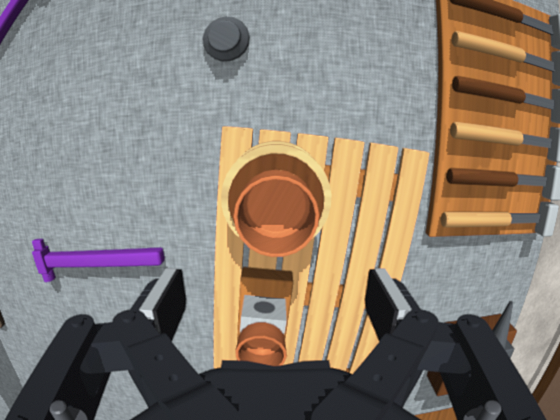

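The large cup's rim spans cols 235–319 and ends at row 256, so it is centred on the spool disc within about 3 mm. Next I locate the hammer in the earlier close view (w4).

Run:
```python
from h import *
def T(p,q):
    M=np.eye(4);M[:3,:3]=R.from_quat(q).as_matrix();M[:3,3]=p;return M
s=ctrl.get_state(); c=cam("wrist"); X=np.linalg.inv(T(s["eef_pos"],s["tcp_rot"]))@c["extrinsics"]
print("large cup rim",onz(c,277,214,.102))
d=dict(c); d["extrinsics"]=T([.6037,.3181,.1743],[.708,.706,-.001,0])@X
i=cv2.imread("pics/w4.png"); hs=cv2.cvtColor(i,cv2.COLOR_BGR2HSV)
m=((hs[...,1]>100)&(hs[...,2]<200)).astype(np.uint8)*255
k=blobs(d,(85,50,282,110),m)[0]; W=np.array([onz(d,*p,.012)[:2] for p in k[:,0,:]])*1000
r=cv2.minAreaRect(W.astype(np.float32)); print("handle",r)
for z in (.011,.022): print("head",onz(d,289,85,z))
print(cv2.fitLine(W.astype(np.float32),cv2.DIST_L2,0,.01,.01).ravel())
```

```text
large cup rim [0.57851964 0.14671609 0.102     ]
handle ((517.1278686523438, 434.0174560546875), (17.551130294799805, 179.49716186523438), 82.51364135742188)
head [0.61649087 0.42055278 0.011     ]
head [0.6160479  0.41959361 0.022     ]
[ 9.9139202e-01 -1.3092713e-01  5.2170258e+02  4.3345999e+02]
```

Request:
{"method": "send_rows", "body": {"moves": "0 0 -0.2292 0.3 0 0 0.2;0 0 -0.2292 0.6 -0.01 0.05 0.2;0 0 -0.2292 0.9 -0.02 0.1 0.2;0 0 -0.2292 0.98 -0.027 0.1 0.2;0 0 -0.2292 0.98 -0.027 0.1 0.2;0 0 -0.2292 0.98 -0.027 0.1 0.2;0 0 -0.2292 0.98 -0.027 0.1 0.2;0 0 -0.2292 0.98 -0.027 0.1 0.2;0 0 -0.2292 0.98 -0.027 0.1 0.2;0 0 -0.2292 0.98 -0.027 0.1 0.2"}}

```text
time: 29.85
eef_pos: [0.5721, 0.3407, 0.1883]
tcp_rot: [0.066, 0.998, -0.0, -0.001]
contact_force: [-0.1, -0.5, -0.3]
opening: 0.601
finger_force: 0.0
```

Run:
```python
from h import *
print(ctrl.get_state()["eef_pos"]);go((.5726,.4267,.13),1.44)
```

```text
[0.57207999 0.34073774 0.18826867]
turn [-0.0002 -0.0003 -0.0003] shift [0.054 0.427 0.291] q6 -1.05 yang 1.438
```

Request:
{"method": "send_rows", "body": {"moves": "0 0 0 0.03 0.25 0.15 0.2;0 0 0 0.054 0.427 0.29 0.2;0 0 0 0.054 0.427 0.29 0.2;0 0 0 0.054 0.427 0.29 0.2;0 0 0 0.054 0.427 0.29 0.2"}}

```text
time: 30.48
eef_pos: [0.574, 0.4264, 0.1333]
tcp_rot: [0.066, 0.998, 0.001, 0.001]
contact_force: [-0.2, -0.3, 0.1]
opening: 0.6
finger_force: 0.0
```

Run:
```python
from h import *
c,im,hsv,g=look(0,0,"w9"); print(ctrl.get_state()["eef_pos"]); 
for t in (-100,45,78,87): print(t,pix(c,(.528+t*.9914e-3,.4326-t*.131e-3,.021)))
go((.5726,.4267,.018),1.44)
```

```text
[0.5740258  0.42634732 0.13337008]
-100 (np.float64(274.3467632290358), np.float64(21.073377400044507))
45 (np.float64(274.49194940478), np.float64(210.7886067081212))
78 (np.float64(274.5368711099052), np.float64(249.65825627127063))
87 (np.float64(274.5492093213267), np.float64(259.6267190477158))
turn [ 0.0002  0.0003 -0.0003] shift [0.009 0.    0.577] q6 -0.94 yang 1.438
```

View pics/w9.png

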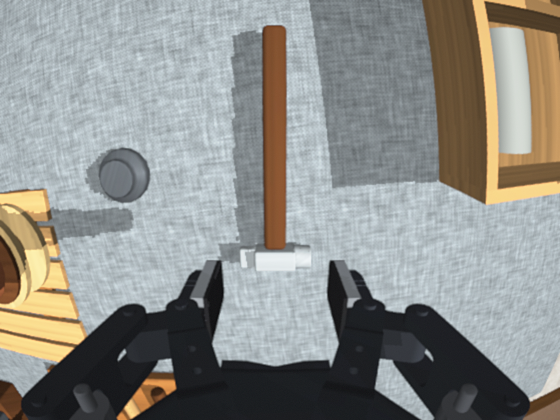

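The hammer lies straight under the fingers: handle at col 274.5, head at row 260, tail at row 26. I'll descend and grip.

Request:
{"method": "send_rows", "body": {"moves": "0 0 0 0.008 0 0.2 0.2;0 0 0 0.008 0 0.4 0.2;0 0 0 0.008 0 0.53 0.2;0 0 0 0.008 0 0.57 0.2;0 0 0 0.008 0 0.575 0.2;0 0 0 0.008 0 0.575 0.2;0 0 0 0.008 0 0.575 -1;0 0 0 0.008 0 0.575 -1;0 0 0 0.008 0 0.575 -1;0 0 0 0.008 0 0.575 -1;0 0 0 0.008 0 0.575 -1", "newtons": 60}}

```text
time: 31.9
eef_pos: [0.5721, 0.4276, 0.0179]
tcp_rot: [0.065, 0.998, 0.0, 0.001]
contact_force: [-1.2, -0.4, 6.1]
opening: 0.195
finger_force: 63.1
```

Request:
{"method": "send_rows", "body": {"moves": "0 0 0 0 0 -0.05 -1;0 0 0 0 0 -0.2 -1;0 0 0 0 0 -0.45 -1;0 0 0 0 0 -0.7 -1;0 0 0 0 0 -0.88 -1;0 0 0 -0.08 -0.15 -0.9 -1;0 0 0 -0.2 -0.4 -0.9 -1;0 0 0 -0.33 -0.65 -0.9 -1;0 0 0 -0.42 -0.85 -0.9 -1;0 0 0 -0.42 -0.85 -0.9 -1"}}

```text
time: 33.15
eef_pos: [0.6328, 0.2443, 0.1954]
tcp_rot: [0.068, 0.998, -0.001, -0.001]
contact_force: [-0.2, 0.6, -1.5]
opening: 0.193
finger_force: 62.2
```

Request:
{"method": "send_rows", "body": {"moves": "0 0 0.02 -0.03 -0.1 0 -1;0 0 0.045 -0.1 -0.2 0 -1;0 0 0.07 -0.17 -0.3 0 -1;0 0 0.095 -0.24 -0.42 0 -1;0 0 0.12 -0.3 -0.54 0 -1;0 0 0.145 -0.36 -0.66 0 -1;0 0 0.17 -0.42 -0.78 0 -1;0 0 0.195 -0.42 -0.88 0 -1;0 0 0.22 -0.42 -0.95 0 -1;0 0 0.24 -0.42 -0.98 0 -1;0 0 0.2448 -0.42 -0.98 0 -1;0 0 0.2448 -0.42 -0.98 0 -1"}}

```text
time: 34.65
eef_pos: [0.6899, 0.0434, 0.196]
tcp_rot: [0.74, 0.672, -0.0, -0.0]
contact_force: [0.3, 0.0, -1.9]
opening: 0.192
finger_force: 62.2
```

Run:
```python
from h import *
s=ctrl.get_state(); print(s["finger_force"],s["eef_pos"]); go((.6795,-.0435,.16),-.1)
```

```text
62.19591021537781 [0.68986678 0.04339576 0.1960418 ]
turn [-0.0001 -0.0001  0.0006] shift [-0.438 -0.01   0.18 ] q6 0.01 yang -0.096
```

Request:
{"method": "send_rows", "body": {"moves": "0 0 0 -0.2 -0.005 0.05 -1;0 0 0 -0.4 -0.01 0.15 -1;0 0 0 -0.438 -0.01 0.25 -1;0 0 0 -0.438 -0.01 0.3 -1;0 0 0 -0.438 -0.01 0.3 -1;0 0 0 -0.438 -0.01 0.3 -1"}}

```text
time: 35.4
eef_pos: [0.6803, -0.0434, 0.1375]
tcp_rot: [0.74, 0.672, 0.001, 0.001]
contact_force: [0.1, -0.6, -2.1]
opening: 0.193
finger_force: 62.2
```

Run:
```python
from h import *
c,im,hsv,g=look(0,0,"w10"); print(ctrl.get_state()["eef_pos"]); go((.6795,-.0435,.034),-.1)
```

```text
[ 0.68040935 -0.0436053   0.13773473]
turn [0.0003 0.     0.0005] shift [ 0.    -0.006  0.519] q6 -0.12 yang -0.097
```

View pics/w10.png

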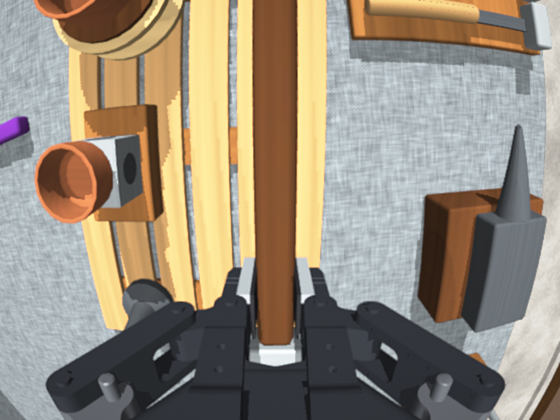

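The hammer hangs level, parallel to the slats, with its head towards the stake's end. The stack at (95,180) is clear of the gripper.

Request:
{"method": "send_rows", "body": {"moves": "0 0 0.0005 0 -0.006 0.15 -1;0 0 0.0005 0 -0.006 0.3 -1;0 0 0.0005 0 -0.006 0.43 -1;0 0 0.0005 0 -0.006 0.48 -1;0 0 0.0005 0 -0.006 0.495 -1;0 0 0.0005 0 -0.006 0.505 -1;0 0 0.0005 0 -0.006 0.505 -1"}}

```text
time: 36.33
eef_pos: [0.6792, -0.0446, 0.0368]
tcp_rot: [0.742, 0.67, 0.001, 0.001]
contact_force: [0.3, 0.1, -2.3]
opening: 0.195
finger_force: 62.2
```

Request:
{"method": "send_rows", "body": {"moves": "0 0 0 0 0 0.008 -1;0 0 0 0 0 0.015 -1;0 0 0 0 0 0.021 -1;0 0 0 0 0 0.025 -1;0 0 0 0 0 0.025 -1"}}

```text
time: 36.95
eef_pos: [0.6785, -0.0445, 0.0319]
tcp_rot: [0.742, 0.67, -0.0, -0.0]
contact_force: [-3.8, 0.2, 4.9]
opening: 0.198
finger_force: 63.2
```

Request:
{"method": "send_rows", "body": {"moves": "0 0 0 0 0 0 -0.3;0 0 0 0 0 0 0;0 0 0 0 0 0 0;0 0 0 0 0 0 0;0 0 0 0 0 -0.1 0;0 0 0 0 0 -0.35 0;0 0 0 0 0 -0.65 0;0 0 0 0 0 -0.9 0;0 0 0 0 0 -0.95 0;0 0 0 0 0 -0.95 0"}}

```text
time: 38.2
eef_pos: [0.6786, -0.0445, 0.222]
tcp_rot: [0.742, 0.67, 0.001, 0.001]
contact_force: [0.4, -0.3, -0.3]
opening: 0.497
finger_force: 0.0
```

Run:
```python
from h import *
c,im,hsv,g=look(0,0,"w11"); s=ctrl.get_state(); print(s["eef_pos"],s["opening"])
for t in (-100,78,87): print(t,pix(c,np.array([.6839,.0007,.035])+t*1e-3*np.array([-.0985,-.9951,0])))
S=cam("scene"); a=im; b=cv2.resize(S["image"][150:330,80:460],(760,360))
cv2.imwrite("pics/sc2.png",b[:,:,::-1])
```

```text
[ 0.67776752 -0.04427537  0.21971419] 0.49959444239686535
-100 (np.float64(274.61032545662016), np.float64(44.14803890431642))
78 (np.float64(275.02665801881585), np.float64(221.89595395539743))
87 (np.float64(275.0459426171104), np.float64(230.08685820307159))
```

View pics/w11.png

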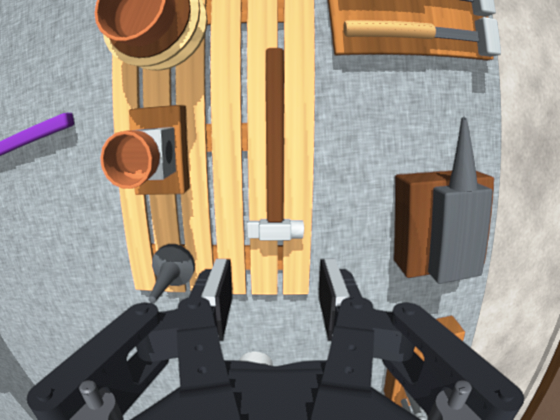

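View pics/sc2.png

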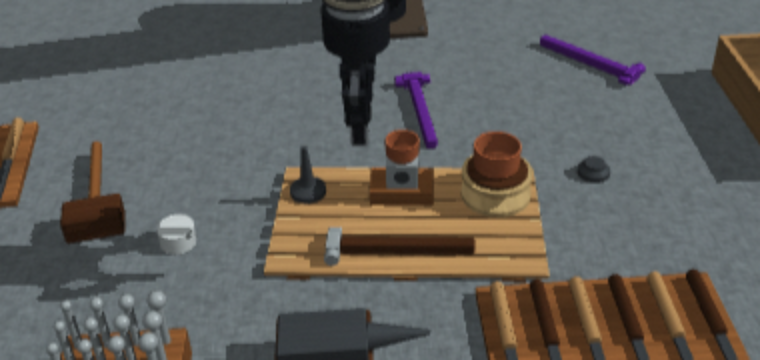

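The hammer lies flat where predicted (tail at row 47, head at row 230 in w11). In the scene view the stack, the large cup on the spool, the mallet and the tin are all as required. I'm handing the job in.

```bash
python3 -c "
from plant import ctrl
print(ctrl.sign_off())"
```

```text
the job is handed in; nothing more can be done
None
```

I handed the job in at about 38 s on the robot's clock: the block, doming block, small cup, large cup and hammer are placed as asked, measured within tolerance in the camera views, and the mallet and tin were left alone; no verdict was returned.

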